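Roll the ink tins up the chute to the back stop

ROBOT

A 7-joint arm with a two-finger parallel gripper is mounted at the origin on the work surface. World frame = base frame: x ahead of the robot, y to its left, z up, the work surface at z = 0. Lengths are in m, angles in rad, forces in N, time in s.
With the tool pointing down it reaches from about 0.4 to 0.75 m from the base axis. Payload 19.5 kg.
Tool frame: the origin (TCP) lies at the very end of the fingers, on their centre line; the grasp point (between the pads) lies bot.grip_depth behind it (bot.grip_depth is the distance from the TCP to the grasp point, in m); x points along the fingers, z is the direction in which the jaws open and shut, and the axes are right-handed (so a half turn about x gives the same grasp; the last joint's range is limited). The gripper opens to 85 mm and grips with 20 to 120 N. Pads are 22 mm wide; open, the fingers measure 114 mm over their backs; the gripper's body (76 mm by 85 mm) begins 54 mm behind the grasp point. The pads swing forward as they close: fully open they stand 13 mm farther back than shut.
Start: joints at [1.065, 0.707, -0.028, 1.485, 0.022, 0.951, -0.075], TCP at [0.257, -0.514, 0.231] pointing down, gripper open.
Joint ranges: [-2.71, 2.71], [-0.32, 2.16], [-1.57, 1.52], [0, 2.45], [-1.46, 4.6], [0, 2.02], [-2.83, 2.83]. Speed limits (rad/s): [1.89, 1.89, 2.57, 2.57, 3.01, 3.01, 3.01].

INTERFACE

Orientations are given as a rotation vector (axis times angle).
In Python, from plant import bot, get_image, camera_model gives the robot as it stands.
- The arm moves only by the tool play_rows, never from a script. Its argument "plan" is a list of rows, each a list of 5 numbers: the opening, from 0 (shut) to 1 (fully open), then the shift along the tool's x, y, z in m, then the turn about the tool's x in degrees. In form: [[fingers, dx, dy, dz, yaw], ...]. A call has 1 to 12 rows; each row is the pose to reach, as a shift and turn from the pose measured when the call began, along the tool's axes at that moment; what a row does not reach only later rows make up. A row lasts 1/12 s, in which the tool goes at most 41.7 mm and 7.16 degrees, less where a joint would pass 70% of its speed; a pose out of reach is approached as far as the arm can. A call with a gripper value outside its range is refused whole. The fingers move at their own pace and stop on an object; the grip force is fixed at half the most. Time passes only in rows, so rows that repeat a pose let the fingers close. It gives the time, the measured TCP pose, the force and the opening at its end, in the units of the state.
- bot.get_obs(): the state, without advancing time (a new reading comes with each control period).
- get_image(name): name is "scene" or "top" or "wrist"; returns the picture (480x640x3 uint8, red, green, blue); there is no depth.
- camera_model(name): a dict with "mtx" (3x3 intrinsics, pixels), "dist_coeffs" ([k1, k2, p1, p2, k3] as OpenCV has them; the pictures are not rectified), "pose" (4x4, takes a point from camera to world coordinates); the wrist camera has in their place "hand_eye" (4x4, takes a point from camera to tool coordinates, whose origin is the TCP and whose axes are the tool frame's). Camera axes: x right, y down, z forward; pixel columns grow to the right and rows downward; lengths in m; the calibration is good to about 2 mm. A picture is of the moment at which its call begins: read the wrist's pose just before it. camera_model takes no time and is no camera call.
- bot.job_done(): hands the job in, once; it reports no verdict.
The state is a dict: "time": time; "joint_pos": joint angles; "joint_velocities": joint speeds; "joint_torque": joint torques, N m; "ee_pos": TCP position; "tcp_rot": TCP orientation; "contact_force": force on the tool from outside, world axes, zero at the start; "wrist_torque": the same for the moment, N m; "finger_gap": opening from 0.0 (shut) to 1.0 (fully open).
Only numpy, scipy, OpenCV 4.12 (cv2) and the standard library are available. Lean on these libraries where they do the work, as an engineer would, in place of code of your own. Each camera call takes 0.05 s, during which the arm holds its last target.

TASK

Two small ink tins lie on their sides at the low end of the two-lane sloped chute. With the fingertips nudge each tin gently up its own lane and over the crest, so that it settles in the dip against the back stop and does not roll back. Only push the tins, do not grip, lift or throw them, and leave the standing tin, the jar and the squeegee where they are.

Things in the scene. Friction and masses are not known exactly. Their poses are not given: they have to be found in the camera images.
- chute: two-lane aluminium chute, 148 mm wide (own x), origin on the bench under its middle, z up. Lanes run along its y, centred at x = -36 (near, robot side) and +36 mm (far), 68 mm wide between 4 mm walls that rise 16 mm above the floor. Floors climb 6 degrees towards +y from a lip to a crest at y = +60, then fall 5 degrees to the upright back stop, face at y = +130, top 95 mm above the bench
- ramp: the climbing floor of both lanes, fixed part of the chute. Origin on the floor surface (36 mm above the bench) under the tins' start, midway between lanes; own y up the slope, z square to the floor; a tin on it has its centre 30 mm up its z. The low lip, 10 mm high, has its inner edge at y = -22 mm and is 6 mm thick; the crest is at y = +180 mm
- tin_near: small plain steel ink tin with a paper band, a cylinder 60 mm in diameter and 60 mm long, 0.15 to 0.31 kg, lying on its side across the near (chute x = -36 mm) lane of the chute and free to roll. It starts against the low lip. Origin at the centre of the tin; own x axis along the tin's axis (y and z turn as it rolls)
- tin_far: small plain steel ink tin with a paper band, a cylinder 60 mm in diameter and 60 mm long, 0.15 to 0.31 kg, lying on its side across the far (chute x = +36 mm) lane of the chute and free to roll. It starts against the low lip. Origin at the centre of the tin; own x axis along the tin's axis (y and z turn as it rolls)
- near_crest (a point): point on the floor at the crest, middle of the near lane, 55 mm above the bench. A tin whose centre has passed the crest rolls on to the stop by itself and stays; let go short of it, it rolls back down to the lip
- far_crest (a point): point on the floor at the crest, middle of the far lane
- near_rest (a point): where the near tin's centre lies when it rests in the dip against the back stop (chute y = +100 mm, 82 mm above the bench)
- far_rest (a point): the same for the far tin
- spare_tin: a like tin standing upright on the bench, 60 mm in diameter and 60 mm tall, not part of the job; origin at the centre of its underside
- jar: white plastic jar with a black lid, 68 mm in diameter, 85 mm tall, standing on the bench, not part of the job; origin at the centre of its underside
- squeegee: printing squeegee, a wooden bar with a rubber blade along one side, about 55 mm by 160 mm, 24 mm high, lying on the bench on the robot's side of the chute, not part of the job; origin at the underside of the bar, y along its length
Not all that is in view belongs to the job. Leave any orange or turquoise look-alike of the tin_far alone.

How it is judged:
By the outcome, as a careful person would: the job done as asked, in the order asked, and still so for the second after the job is handed in, with the robot touching nothing.
It also fails if it takes over 59 s, if anything falls off the work surface, if the arm or the gripper's body presses on something with over 40 N, if the wrist force passes 120 N, or if a joint passes its speed limit or range.

## Working session

There is one attempt and no reset: what is moved stays moved. The work goes in short steps, Python scripts to look and compute and a tool call to move; the robot and the scene stay as the last step left them, time stands still between calls to the robot, and variables do not carry over. Pictures are saved under pics/ and viewed, and the job is handed in when it is done.

Besides the shell and the picture viewer there is one more tool, called after "Emit:" as name(argument=value, ...) on one line, values as JSON. play_rows: Moves the arm, as the interface text tells. Its arguments: {"type":"object","properties":{"plan":{"type":"array","items":{"type":"array","items":{"type":"number"}}}},"required":["plan"]}

```bash
ls; mkdir -p pics; python3 - <<'E'
from plant import bot,get_image,camera_model
import cv2,numpy as np
np.set_printoptions(precision=4,suppress=True)
o=bot.get_obs(); print({k:np.round(v,4) for k,v in o.items()}, bot.grip_depth)
for n in ("scene","top"):
    cv2.imwrite(f"pics/{n}0.png",get_image(n)[:,:,::-1]); print(camera_model(n))
print(camera_model("wrist"))
E
```

```text
pics
{'time': np.float64(0.0), 'joint_pos': array([ 1.0653,  0.7071, -0.0276,  1.485 ,  0.022 ,  0.9509, -0.0755]), 'joint_velocities': array([-0.0013, -0.0019,  0.001 ,  0.0002, -0.0006,  0.0008,  0.0004]), 'joint_torque': array([  0.0018, -88.3225,   1.2356, -23.6175,   0.017 ,   0.0067,
        -0.    ]), 'ee_pos': array([ 0.2571, -0.514 ,  0.2308]), 'tcp_rot': array([ 0.8617,  1.3946, -0.8608]), 'contact_force': array([-0.4058, -0.3251, -0.6505]), 'wrist_torque': array([0.0001, 0.0247, 0.0377]), 'finger_gap': np.float64(0.9991)} 0.0187
{'mtx': array([[589.1463,   0.    , 331.0973],
       [  0.    , 589.1463, 243.7371],
       [  0.    ,   0.    ,   1.    ]]), 'dist_coeffs': array([-0.1846,  0.    ,  0.    ,  0.    ,  0.    ]), 'pose': array([[-0.4147,  0.696 , -0.5861,  1.0543],
       [ 0.9098,  0.308 , -0.2781,  0.2594],
       [-0.0131, -0.6486, -0.761 ,  0.7408],
       [ 0.    ,  0.    ,  0.    ,  1.    ]])}
{'mtx': array([[533.8504,   0.    , 324.0518],
       [  0.    , 533.8504, 231.4151],
       [  0.    ,   0.    ,   1.    ]]), 'dist_coeffs': array([-0.124,  0.   ,  0.   ,  0.   ,  0.   ]), 'pose': array([[ 0.021 , -0.9959,  0.0878,  0.4884],
       [-0.9993, -0.0236, -0.0283,  0.0492],
       [ 0.0302, -0.0871, -0.9957,  1.0296],
       [ 0.    ,  0.    ,  0.    ,  1.    ]])}
{'mtx': array([[363.9442,   0.    , 318.3589],
       [  0.    , 363.9442, 232.8691],
       [  0.    ,   0.    ,   1.    ]]), 'dist_coeffs': array([-0.052,  0.   ,  0.   ,  0.   ,  0.   ]), 'hand_eye': array([[-0.0005, -0.3018,  0.9534, -0.1417],
       [-0.001 , -0.9534, -0.3018,  0.0759],
       [ 1.    , -0.0011,  0.0002,  0.0006],
       [ 0.    ,  0.    ,  0.    ,  1.    ]])}
```

View pics/scene0.png

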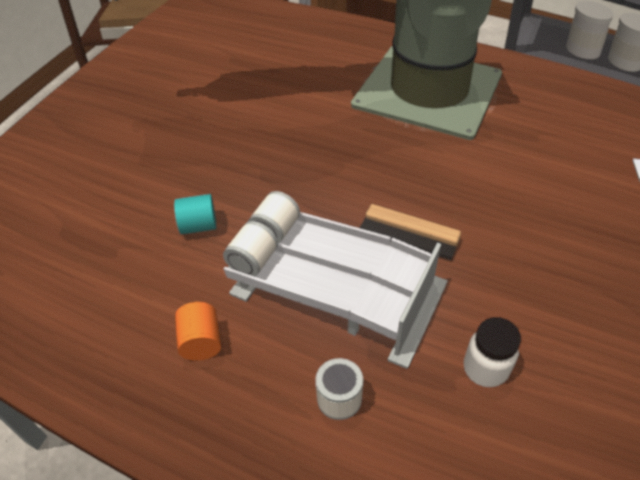

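View pics/top0.png

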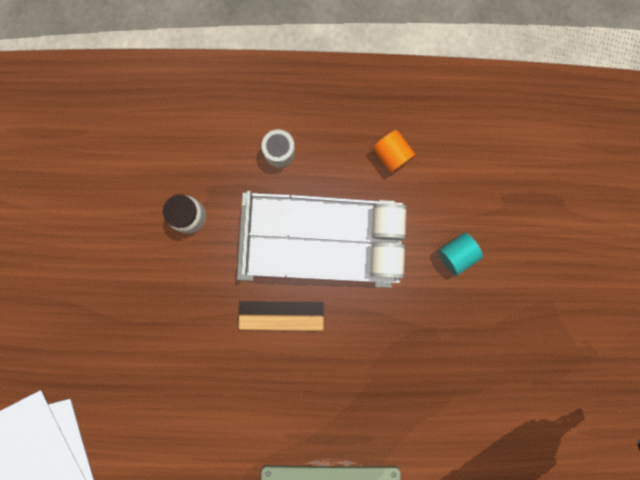

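The top view shows the chute with the two white tins at its right end, around (389,221) far and (387,260) near. The back stop is at column ~246. The orange (394,150) and turquoise (461,253) look-alikes lie outside the chute, as do the spare tin (278,148), jar (184,213) and squeegee (281,315). I'll enlarge the chute and measure it.

```bash
cat > h.py <<'E'
import cv2,numpy as np
from plant import bot,get_image,camera_model
from scipy.spatial.transform import Rotation as R
np.set_printoptions(precision=4,suppress=True)
def ray(n,uv):
    c=camera_model(n); p=cv2.undistortPoints(np.array(uv,float).reshape(-1,1,2),c["mtx"],c["dist_coeffs"]).reshape(-1,2)
    P=c["pose"]; d=np.c_[p,np.ones(len(p))]@P[:3,:3].T
    return P[:3,3],d
def onz(n,uv,z):
    o,d=ray(n,uv); return o+d*((np.asarray(z)-o[2])/d[:,2])[:,None]
def proj(n,X):
    c=camera_model(n); T=np.linalg.inv(c["pose"]); 
    return cv2.projectPoints(np.array(X,float).reshape(-1,1,3),cv2.Rodrigues(T[:3,:3])[0],T[:3,3],c["mtx"],c["dist_coeffs"])[0].reshape(-1,2)
E
python3 - <<'E'
import cv2
a=cv2.imread("pics/top0.png")[180:300,225:425]; cv2.imwrite("pics/c1.png",cv2.resize(a,None,fx=4,fy=4,interpolation=cv2.INTER_CUBIC))
a=cv2.imread("pics/scene0.png")[180:370,215:455]; cv2.imwrite("pics/c2.png",cv2.resize(a,None,fx=3,fy=3,interpolation=cv2.INTER_CUBIC))
E
```

```text
(no output)
```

View pics/c1.png

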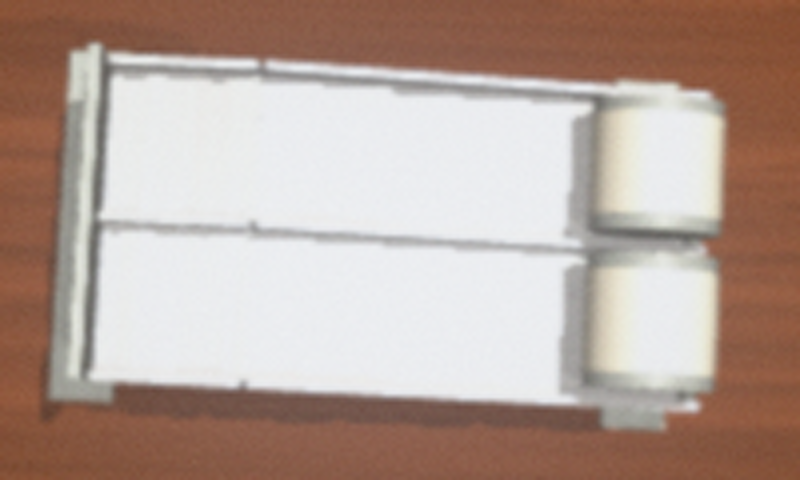

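View pics/c2.png

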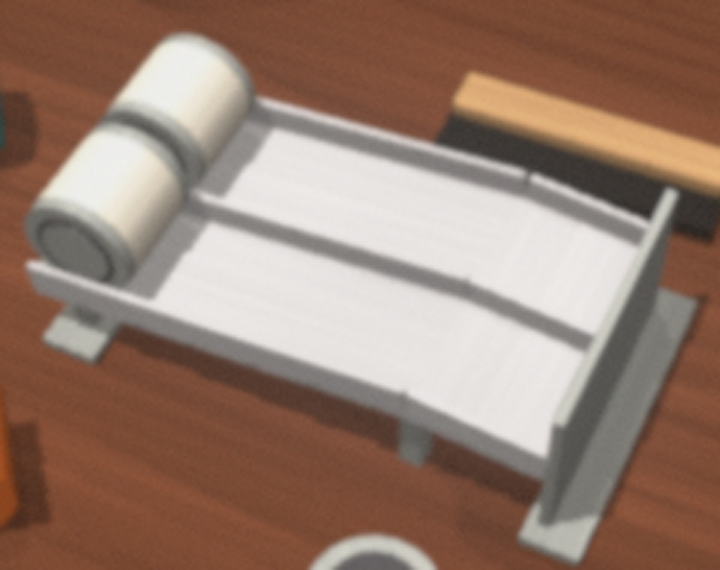

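```bash
python3 - <<'E'
from h import *
T=[(290.5,195.5),(288.2,236.5),(285.8,276)]; S=[(349.7,312.3),(371,274.7),(391,239.3)]
print(onz("top",T,.071));print(onz("scene",S,.071))
print("stop",onz("top",[(248.75,191.25),(245,274.5)],.095),onz("scene",[(400.7,321.7),(439,245)],.095))
# tins: bodies from top: crop corners far (595..722, 97..235), near (585..718,250..390)
f=lambda u,v:(225+u/4,180+v/4)
print("tins top",onz("top",[f(660,167),f(652,320)],.066))
# rim ellipses centre: tin far outer face in scene crop (73,250)/3
print("far face",onz("scene",[(215+73/3,180+250/3)],.066))
E
```

```text
[[0.6368 0.0842 0.071 ]
 [0.5622 0.0864 0.071 ]
 [0.4912 0.0888 0.071 ]]
[[0.6398 0.0887 0.071 ]
 [0.5683 0.0909 0.071 ]
 [0.494  0.0934 0.071 ]]
stop [[0.6389 0.1574 0.095 ]
 [0.4921 0.159  0.095 ]] [[0.6414 0.1613 0.095 ]
 [0.4961 0.1667 0.095 ]]
tins top [[ 0.5939 -0.0982  0.066 ]
 [ 0.524  -0.0953  0.066 ]]
far face [[ 0.6239 -0.0952  0.066 ]]
```

```bash
python3 - <<'E'
from h import *
o=bot.get_obs(); M=R.from_rotvec(o["tcp_rot"]).as_matrix(); print(M)
a=np.radians(-1.9); cx=np.array([np.cos(a),np.sin(a),0]); cy=np.array([-np.sin(a),np.cos(a),0])
for n,v in(("cx",cx),("cy",cy)): print(n,v,M.T@v)
p=np.array([.524,-.0935,0])-cy*.075; p[2]=.16
print(p, M.T@(p-o["ee_pos"]))
for s in(1,-1):
  ang=np.degrees(np.arctan2(*( (s*(M.T@cx))[[1,2]]*[-1,1]))); print("turn for z->",s,ang)
E
```

```text
[[-0.0005  0.8943  0.4474]
 [ 0.0009  0.4474 -0.8943]
 [-1.     -0.0001 -0.001 ]]
cx [ 0.9995 -0.0332  0.    ] [-0.0005  0.879   0.4768]
cy [0.0332 0.9995 0.    ] [ 0.0008  0.4768 -0.879 ]
[ 0.5215 -0.1685  0.16  ] [ 0.0711  0.3911 -0.1907]
turn for z-> 1 -61.52464981499552
turn for z-> -1 118.47535018500449
```

Emit:
play_rows(plan=[[0.25, 0, 0.02, -0.01, -3], [0.25, 0, 0.05, -0.024, -8], [0.25, 0, 0.08, -0.039, -13], [0.25, 0, 0.11, -0.054, -18], [0.25, 0, 0.14, -0.068, -23], [0.25, 0, 0.17, -0.083, -28], [0.25, 0, 0.2, -0.098, -33], [0.25, 0, 0.23, -0.112, -38], [0.25, 0, 0.26, -0.127, -43], [0.25, 0, 0.28, -0.137, -48], [0.25, 0, 0.29, -0.142, -52], [0.25, 0, 0.29, -0.142, -52]])

```text
time: 1.1
ee_pos: [0.4544, -0.2549, 0.2308]
tcp_rot: [0.152, 1.566, -0.149]
contact_force: [-0.4, -0.3, 0.5]
finger_gap: 0.248
```

```bash
cat >> h.py <<'E'
a_=np.radians(-1.9); cx=np.array([np.cos(a_),np.sin(a_),0]); cy=np.array([-np.sin(a_),np.cos(a_),0])
def go(p):
    o=bot.get_obs(); M=R.from_rotvec(o["tcp_rot"]).as_matrix(); v=M.T@cx
    print("t",o["time"],"pos",o["ee_pos"],"gap",o["finger_gap"],"F",o["contact_force"]); print(" shift",M.T@(np.array(p)-o["ee_pos"]),"turn",np.degrees(np.arctan2(-v[1],v[2])),"down",M[:,0],"cyT",M.T@cy)
E
python3 - <<'E'
from h import *
go([.5215,-.1685,.16]); print(onz("top",[(461,253)],.03))
E
```

```text
t 1.1 pos [ 0.4544 -0.2549  0.2308] gap 0.24788528307104002 F [-0.3513 -0.3134  0.471 ]
 shift [0.071  0.0975 0.0495] turn -9.086616760460275 down [-0.0001  0.0021 -1.    ] cyT [ 0.0021  0.9874 -0.1579]
[[ 0.5414 -0.2409  0.03  ]]
```

Emit:
play_rows(plan=[[0.25, 0.005, 0.02, 0.01, -2], [0.25, 0.015, 0.04, 0.02, -4], [0.25, 0.025, 0.06, 0.03, -6], [0.25, 0.035, 0.08, 0.04, -8], [0.25, 0.05, 0.095, 0.049, -9], [0.25, 0.06, 0.0975, 0.0495, -9.1], [0.25, 0.07, 0.0975, 0.0495, -9.1], [0.25, 0.071, 0.0975, 0.0495, -9.1]])

```text
time: 1.77
ee_pos: [0.5203, -0.1696, 0.1584]
tcp_rot: [0.029, 1.573, -0.026]
contact_force: [-0.6, -0.4, -0.7]
finger_gap: 0.251
```

```bash
python3 - <<'E'
from h import *
go(np.array([.524,-.0935,.058])-cy*.055)
cv2.imwrite("pics/w1.png",get_image("wrist")[:,:,::-1])
E
```

```text
t 1.7667 pos [ 0.5203 -0.1696  0.1584] gap 0.25110844368811897 F [-0.6192 -0.4178 -0.7091]
 shift [0.1004 0.021  0.0014] turn -0.12616654997443674 down [-0.0028  0.0019 -1.    ] cyT [ 0.0018  1.     -0.0022]
```

View pics/w1.png

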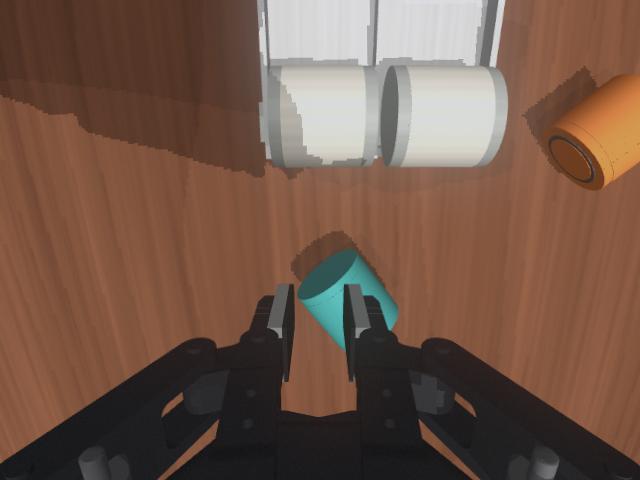

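The wrist view shows the near tin centred at column ~321, in line with the finger centre (~320), and the far tin at ~443. Next I'll descend behind the near tin.

Emit:
play_rows(plan=[[0.25, 0.02, 0.002, 0.001, 0], [0.25, 0.04, 0.005, 0.001, 0], [0.25, 0.06, 0.008, 0.001, 0], [0.25, 0.08, 0.01, 0.001, 0], [0.25, 0.095, 0.012, 0.001, 0], [0.25, 0.1, 0.014, 0.001, 0], [0.25, 0.1, 0.016, 0.001, 0], [0.25, 0.1, 0.016, 0.001, 0]])

```text
time: 2.48
ee_pos: [0.5221, -0.1538, 0.0602]
tcp_rot: [0.03, 1.572, -0.027]
contact_force: [0.7, -0.5, 0.2]
finger_gap: 0.249
```

```bash
python3 - <<'E'
from h import *
go(np.array([.524,-.0935,.058])-cy*.041)
cv2.imwrite("pics/s2.png",cv2.resize(get_image("scene")[140:380,150:470,::-1],None,fx=2.5,fy=2.5))
E
```

```text
t 2.4833 pos [ 0.5221 -0.1538  0.0602] gap 0.24946873107396167 F [ 0.7442 -0.5166  0.1845]
 shift [ 0.0022  0.0194 -0.0001] turn -0.16815520934756906 down [-0.0012  0.0015 -1.    ] cyT [ 0.0015  1.     -0.0029]
```

View pics/s2.png

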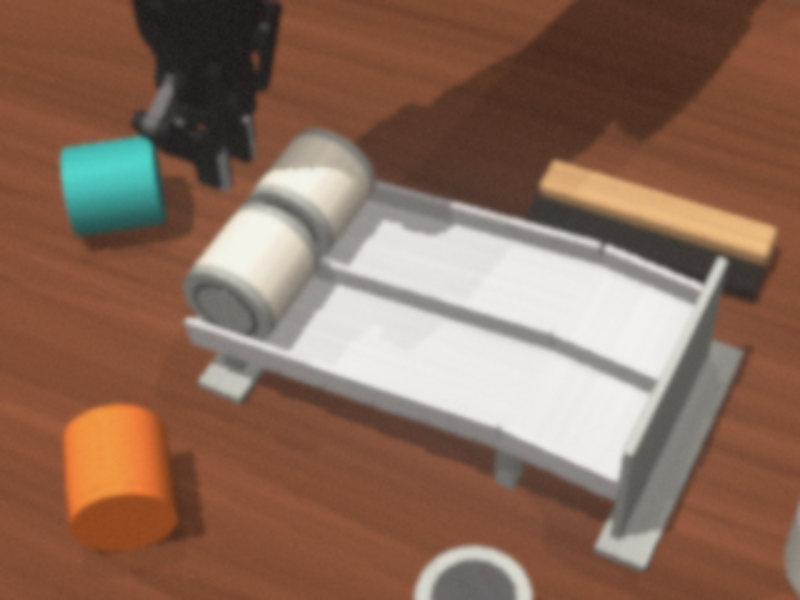

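Emit:
play_rows(plan=[[0.25, 0, 0.003, 0, 0], [0.25, 0, 0.006, 0, 0], [0.25, 0, 0.009, 0, 0], [0.25, 0, 0.012, 0, 0], [0.25, 0, 0.015, 0, 0], [0.25, 0, 0.018, 0, 0], [0.25, 0, 0.021, 0, 0], [0.25, 0, 0.024, 0, 0], [0.25, -0.001, 0.027, 0, 0], [0.25, -0.001, 0.03, 0, 0], [0.25, -0.001, 0.033, 0, 0], [0.25, -0.001, 0.036, 0, 0]])

```text
time: 3.53
ee_pos: [0.5236, -0.1178, 0.0615]
tcp_rot: [0.029, 1.571, -0.027]
contact_force: [-0.2, -1.9, 1.0]
finger_gap: 0.25
```

```bash
python3 - <<'E'
from h import *
go(np.array([.530,.088,.079])-cy*.036)
cv2.imwrite("pics/s3.png",cv2.resize(get_image("scene")[140:380,150:470,::-1],None,fx=2.5,fy=2.5))
E
```

```text
t 3.5333 pos [ 0.5236 -0.1178  0.0615] gap 0.2503108774126826 F [-0.1766 -1.8606  1.0063]
 shift [-0.0173  0.1699 -0.0009] turn -0.16768541499502287 down [-0.0006  0.0012 -1.    ] cyT [ 0.0012  1.     -0.0029]
```

View pics/s3.png

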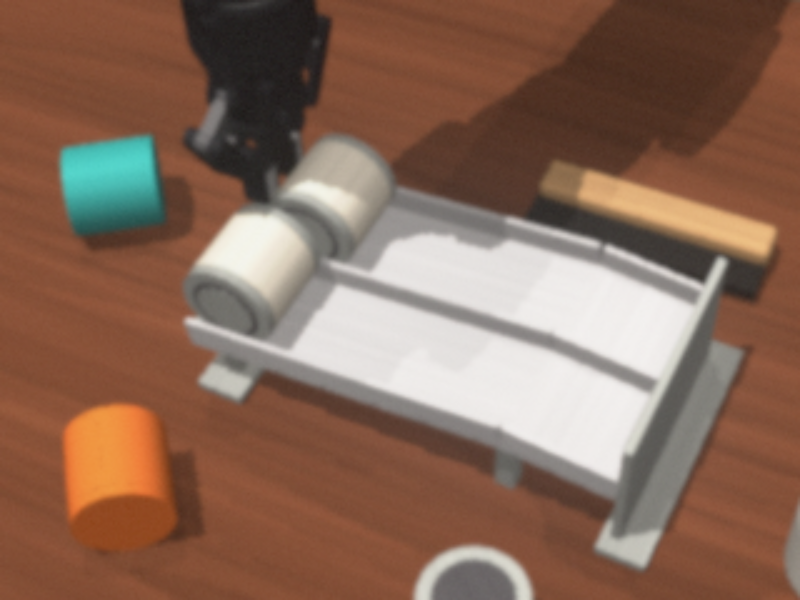

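The near tin has left the lip and rolls with a push of about 2 N. I'll keep going up the slope.

Emit:
play_rows(plan=[[0.25, 0, 0.003, 0, 0], [0.25, -0.001, 0.006, 0, 0], [0.25, -0.001, 0.009, 0, 0], [0.25, -0.001, 0.012, 0, 0], [0.25, -0.002, 0.015, 0, 0], [0.25, -0.002, 0.018, 0, 0], [0.25, -0.002, 0.021, 0, 0], [0.25, -0.003, 0.024, 0, 0], [0.25, -0.003, 0.027, 0, 0], [0.25, -0.003, 0.03, 0, 0], [0.25, -0.004, 0.033, 0, 0], [0.25, -0.004, 0.036, 0, 0]])

```text
time: 4.58
ee_pos: [0.525, -0.0808, 0.0656]
tcp_rot: [0.029, 1.571, -0.026]
contact_force: [-0.4, -1.1, 0.9]
finger_gap: 0.25
```

Emit:
play_rows(plan=[[0.25, 0, 0.003, 0, 0], [0.25, -0.001, 0.006, 0, 0], [0.25, -0.001, 0.009, 0, 0], [0.25, -0.001, 0.012, 0, 0], [0.25, -0.002, 0.015, 0, 0], [0.25, -0.002, 0.018, 0, 0], [0.25, -0.002, 0.021, 0, 0], [0.25, -0.003, 0.024, 0, 0], [0.25, -0.003, 0.027, 0, 0], [0.25, -0.003, 0.03, 0, 0], [0.25, -0.004, 0.033, 0, 0], [0.25, -0.004, 0.036, 0, 0]])

```text
time: 5.58
ee_pos: [0.5263, -0.0445, 0.0698]
tcp_rot: [0.029, 1.571, -0.026]
contact_force: [-0.3, -1.5, 0.9]
finger_gap: 0.247
```

Emit:
play_rows(plan=[[0.25, 0, 0.003, 0, 0], [0.25, -0.001, 0.006, 0, 0], [0.25, -0.001, 0.009, 0, 0], [0.25, -0.001, 0.012, 0, 0], [0.25, -0.002, 0.015, 0, 0], [0.25, -0.002, 0.018, 0, 0], [0.25, -0.002, 0.021, 0, 0], [0.25, -0.003, 0.024, 0, 0], [0.25, -0.003, 0.027, 0, 0], [0.25, -0.003, 0.03, 0, 0], [0.25, -0.004, 0.033, 0, 0], [0.25, -0.004, 0.036, 0, 0]])

```text
time: 6.58
ee_pos: [0.5276, -0.0083, 0.074]
tcp_rot: [0.029, 1.571, -0.027]
contact_force: [-0.2, -1.1, 2.0]
finger_gap: 0.253
```

```bash
python3 - <<'E'
from h import *
go(np.array([.530,.088,.079])-cy*.036)
cv2.imwrite("pics/s4.png",cv2.resize(get_image("scene")[140:380,150:470,::-1],None,fx=2.5,fy=2.5))
E
```

```text
t 6.5833 pos [ 0.5276 -0.0083  0.074 ] gap 0.25295116414061647 F [-0.1939 -1.0625  1.9511]
 shift [-0.0049  0.0603 -0.0009] turn -0.13200254191718805 down [-0.0003  0.0017 -1.    ] cyT [ 0.0017  1.     -0.0023]
```

View pics/s4.png

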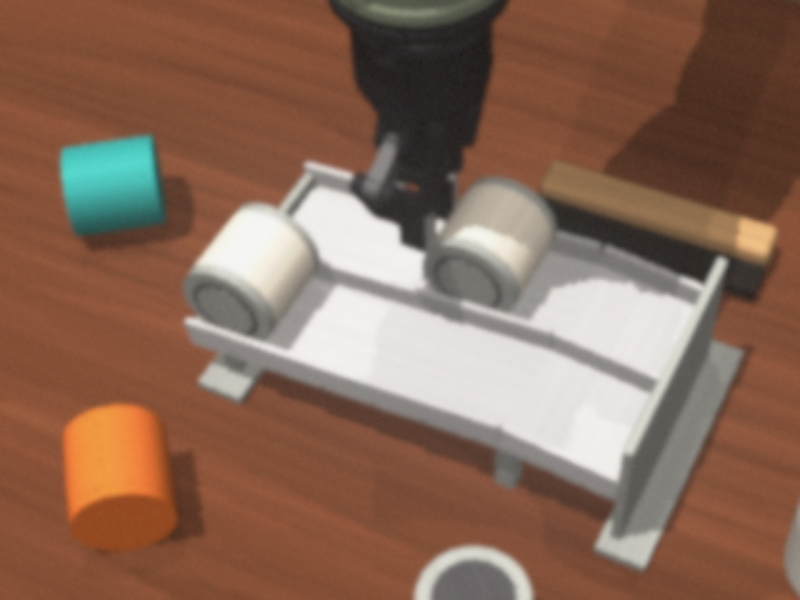

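The near tin is about 55 mm short of the crest, straight and against the fingers. I'll push on, slowing near the crest.

Emit:
play_rows(plan=[[0.25, 0, 0.003, 0, 0], [0.25, -0.001, 0.006, 0, 0], [0.25, -0.001, 0.009, 0, 0], [0.25, -0.001, 0.012, 0, 0], [0.25, -0.002, 0.015, 0, 0], [0.25, -0.002, 0.018, 0, 0], [0.25, -0.002, 0.021, 0, 0], [0.25, -0.003, 0.024, 0, 0], [0.25, -0.003, 0.027, 0, 0], [0.25, -0.003, 0.03, 0, 0], [0.25, -0.004, 0.033, 0, 0], [0.25, -0.004, 0.036, 0, 0]])

```text
time: 7.63
ee_pos: [0.5289, 0.0288, 0.0782]
tcp_rot: [0.029, 1.571, -0.026]
contact_force: [0.6, -1.1, 0.7]
finger_gap: 0.252
```

Emit:
play_rows(plan=[[0.25, 0, 0.002, 0, 0], [0.25, 0, 0.004, 0, 0], [0.25, -0.001, 0.006, 0, 0], [0.25, -0.001, 0.008, 0, 0], [0.25, -0.001, 0.01, 0, 0], [0.25, -0.001, 0.012, 0, 0], [0.25, -0.001, 0.014, 0, 0], [0.25, -0.002, 0.016, 0, 0], [0.25, -0.002, 0.018, 0, 0], [0.25, -0.002, 0.02, 0, 0], [0.25, -0.002, 0.022, 0, 0], [0.25, -0.002, 0.024, 0, 0]])

```text
time: 8.63
ee_pos: [0.5297, 0.0531, 0.0802]
tcp_rot: [0.029, 1.571, -0.025]
contact_force: [0.3, 0.6, 1.0]
finger_gap: 0.251
```

```bash
python3 - <<'E'
from h import *
go(np.array([.530,.088,.079])-cy*.036)
cv2.imwrite("pics/s5.png",cv2.resize(get_image("scene")[140:380,150:470,::-1],None,fx=2.5,fy=2.5))
E
```

```text
t 8.6333 pos [0.5297 0.0531 0.0802] gap 0.25125188619591204 F [0.3238 0.5512 0.9848]
 shift [ 0.0012 -0.0011 -0.0009] turn -0.08525711453798078 down [-0.0002  0.0024 -1.    ] cyT [ 0.0024  1.     -0.0015]
```

View pics/s5.png

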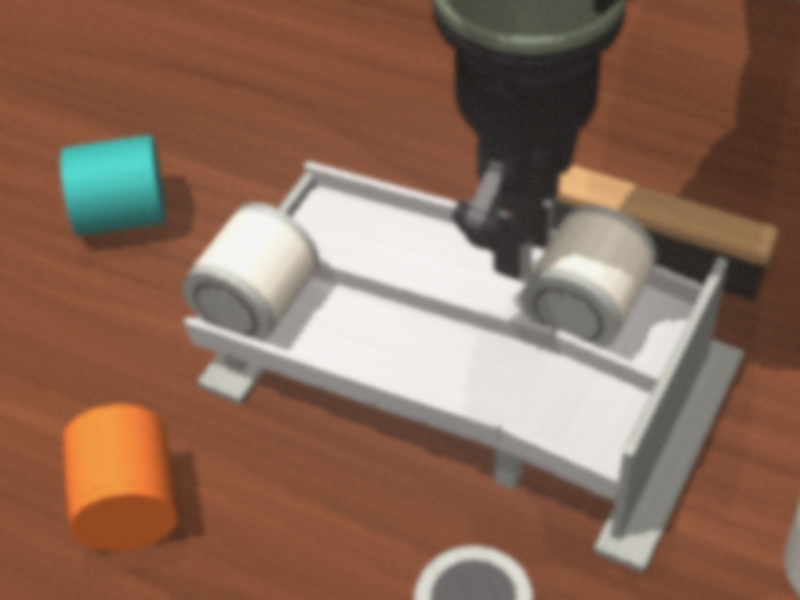

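Emit:
play_rows(plan=[[0.25, 0, 0.002, 0, 0], [0.25, 0, 0.004, 0, 0], [0.25, 0, 0.006, 0, 0], [0.25, 0, 0.008, 0, 0], [0.25, 0, 0.01, 0, 0], [0.25, 0, 0.01, 0, 0], [0.25, 0, 0.01, 0, 0], [0.25, 0, 0.01, 0, 0], [0.25, 0, 0.01, 0, 0], [0.25, 0, 0.01, 0, 0], [0.25, 0, 0.01, 0, 0], [0.25, 0, 0.01, 0, 0]])

```text
time: 9.68
ee_pos: [0.5301, 0.0635, 0.0802]
tcp_rot: [0.029, 1.571, -0.025]
contact_force: [-0.2, -0.2, -0.4]
finger_gap: 0.249
```

```bash
python3 - <<'E'
from h import *
go(np.array([.530,.088,.16])-cy*.036)
cv2.imwrite("pics/s6.png",cv2.resize(get_image("scene")[140:380,150:470,::-1],None,fx=2.5,fy=2.5))
E
```

```text
t 9.6833 pos [0.5301 0.0635 0.0802] gap 0.24946721823058662 F [-0.2474 -0.1978 -0.3963]
 shift [-0.0798 -0.0113 -0.0009] turn -0.06678873545002459 down [-0.0001  0.0027 -1.    ] cyT [ 0.0027  1.     -0.0012]
```

View pics/s6.png

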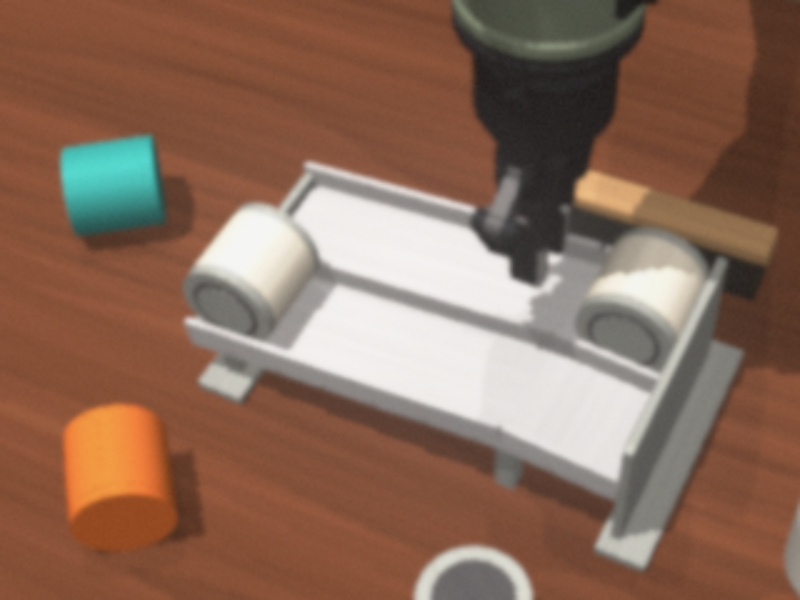

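The near tin now rests at the stop, clear of the fingers. I'll lift and go round to behind the far tin.

```bash
python3 - <<'E'
from h import *
go(np.array([.595,-.0945,.17])-cy*.062)
E
```

```text
t 9.7333 pos [0.5301 0.0635 0.0802] gap 0.2482369046874043 F [-0.7649 -0.3947 -0.0853]
 shift [-0.0904 -0.2175  0.0703] turn -0.064254458040124 down [-0.0002  0.0027 -1.    ] cyT [ 0.0027  1.     -0.0011]
```

Emit:
play_rows(plan=[[0.25, -0.02, -0.002, 0, 0], [0.25, -0.045, -0.004, 0, 0], [0.25, -0.07, -0.01, 0.004, 0], [0.25, -0.085, -0.03, 0.012, 0], [0.25, -0.09, -0.055, 0.02, 0], [0.25, -0.09, -0.085, 0.03, 0], [0.25, -0.09, -0.115, 0.04, 0], [0.25, -0.09, -0.145, 0.05, 0], [0.25, -0.09, -0.175, 0.06, 0], [0.25, -0.09, -0.2, 0.068, 0], [0.25, -0.09, -0.215, 0.072, 0], [0.25, -0.09, -0.22, 0.072, 0]])

```text
time: 10.73
ee_pos: [0.5945, -0.1621, 0.1692]
tcp_rot: [0.031, 1.571, -0.028]
contact_force: [-0.5, 0.1, -0.4]
finger_gap: 0.25
```

```bash
python3 - <<'E'
from h import *
go(np.array([.595,-.0945,.06])-cy*.060)
cv2.imwrite("pics/w7.png",get_image("wrist")[:,:,::-1])
E
```

```text
t 10.7333 pos [ 0.5945 -0.1621  0.1692] gap 0.2497972598395073 F [-0.473   0.116  -0.3897]
 shift [ 0.1092  0.0074 -0.0017] turn -0.24059581342606076 down [-0.0004  0.0017 -1.    ] cyT [ 0.0017  1.     -0.0042]
```

View pics/w7.png

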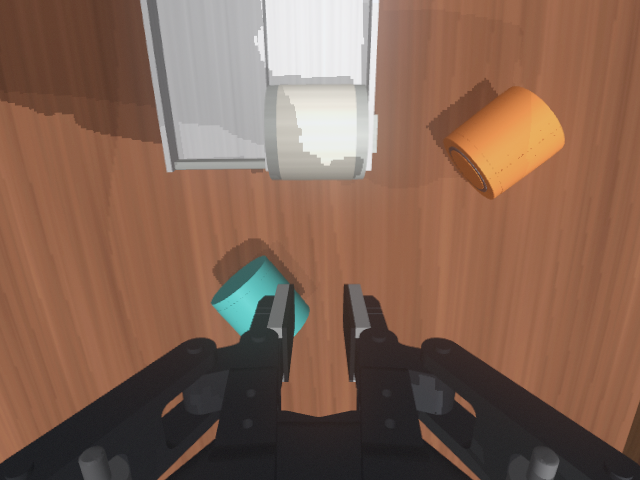

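The far tin is centred at column ~318, in line with the fingers. I'll descend at the same place behind it.

Emit:
play_rows(plan=[[0.25, 0.02, 0, -0.001, 0], [0.25, 0.04, 0, -0.001, 0], [0.25, 0.06, 0.002, -0.001, -0.2], [0.25, 0.08, 0.004, -0.001, -0.2], [0.25, 0.1, 0.005, -0.001, -0.2], [0.25, 0.108, 0.006, -0.001, -0.2], [0.25, 0.109, 0.007, -0.001, -0.2], [0.25, 0.109, 0.007, -0.001, -0.2]])

```text
time: 11.45
ee_pos: [0.5935, -0.1532, 0.0607]
tcp_rot: [0.027, 1.571, -0.024]
contact_force: [0.3, 0.3, 0.9]
finger_gap: 0.255
```

Emit:
play_rows(plan=[[0.25, 0, 0.003, 0, 0], [0.25, 0, 0.006, 0, 0], [0.25, 0, 0.009, 0, 0], [0.25, 0, 0.012, 0, 0], [0.25, 0, 0.015, 0, 0], [0.25, 0, 0.018, 0, 0], [0.25, 0, 0.021, 0, 0], [0.25, 0, 0.024, 0, 0], [0.25, -0.001, 0.027, 0, 0], [0.25, -0.001, 0.03, 0, 0], [0.25, -0.001, 0.033, 0, 0], [0.25, -0.001, 0.036, 0, 0]])

```text
time: 12.45
ee_pos: [0.5947, -0.117, 0.0619]
tcp_rot: [0.027, 1.571, -0.024]
contact_force: [-0.6, -1.7, 0.4]
finger_gap: 0.251
```

```bash
python3 - <<'E'
from h import *
go(np.array([.602,.0855,.079])-cy*.036)
cv2.imwrite("pics/s8.png",cv2.resize(get_image("scene")[140:380,150:470,::-1],None,fx=2.5,fy=2.5))
E
```

```text
t 12.45 pos [ 0.5947 -0.117   0.0619] gap 0.25081091641973297 F [-0.5976 -1.6944  0.4417]
 shift [-0.0167  0.1666  0.0007] turn 0.03505783656076376 down [-0.0005  0.0023 -1.    ] cyT [0.0023 1.     0.0006]
```

View pics/s8.png

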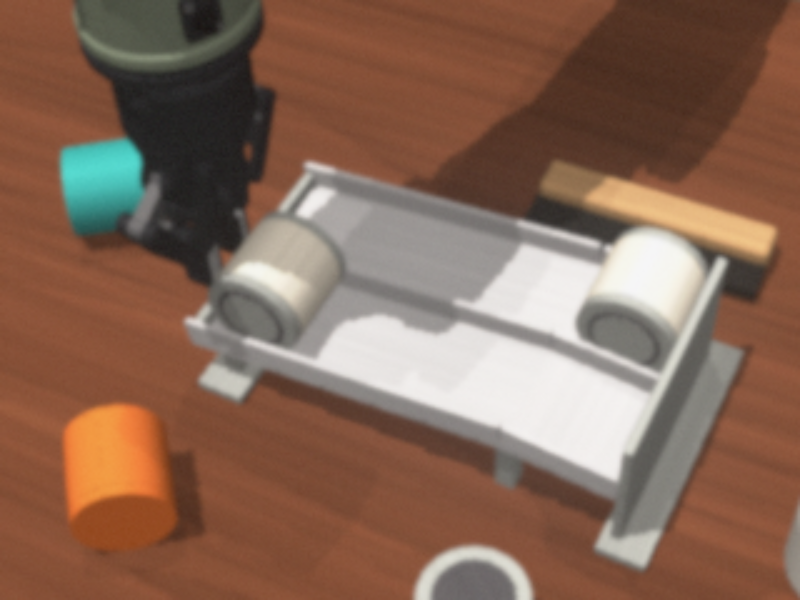

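The near tin stays at the stop and the far tin is climbing. I'll use the same push as before.

Emit:
play_rows(plan=[[0.25, 0, 0.003, 0, 0], [0.25, -0.001, 0.006, 0, 0], [0.25, -0.001, 0.009, 0, 0], [0.25, -0.001, 0.012, 0, 0], [0.25, -0.002, 0.015, 0, 0], [0.25, -0.002, 0.018, 0, 0], [0.25, -0.002, 0.021, 0, 0], [0.25, -0.003, 0.024, 0, 0], [0.25, -0.003, 0.027, 0, 0], [0.25, -0.003, 0.03, 0, 0], [0.25, -0.004, 0.033, 0, 0], [0.25, -0.004, 0.036, 0, 0]])

```text
time: 13.5
ee_pos: [0.596, -0.0799, 0.0661]
tcp_rot: [0.027, 1.571, -0.023]
contact_force: [0.6, -1.1, 1.3]
finger_gap: 0.249
```

Emit:
play_rows(plan=[[0.25, 0, 0.003, 0, 0], [0.25, -0.001, 0.006, 0, 0], [0.25, -0.001, 0.009, 0, 0], [0.25, -0.001, 0.012, 0, 0], [0.25, -0.002, 0.015, 0, 0], [0.25, -0.002, 0.018, 0, 0], [0.25, -0.002, 0.021, 0, 0], [0.25, -0.003, 0.024, 0, 0], [0.25, -0.003, 0.027, 0, 0], [0.25, -0.003, 0.03, 0, 0], [0.25, -0.004, 0.033, 0, 0], [0.25, -0.004, 0.036, 0, 0]])

```text
time: 14.5
ee_pos: [0.5972, -0.0436, 0.0703]
tcp_rot: [0.027, 1.571, -0.023]
contact_force: [0.0, -0.7, 1.6]
finger_gap: 0.251
```

Emit:
play_rows(plan=[[0.25, 0, 0.003, 0, 0], [0.25, -0.001, 0.006, 0, 0], [0.25, -0.001, 0.009, 0, 0], [0.25, -0.001, 0.012, 0, 0], [0.25, -0.002, 0.015, 0, 0], [0.25, -0.002, 0.018, 0, 0], [0.25, -0.002, 0.021, 0, 0], [0.25, -0.003, 0.024, 0, 0], [0.25, -0.003, 0.027, 0, 0], [0.25, -0.003, 0.03, 0, 0], [0.25, -0.004, 0.033, 0, 0], [0.25, -0.004, 0.036, 0, 0]])

```text
time: 15.5
ee_pos: [0.5983, -0.0074, 0.0746]
tcp_rot: [0.027, 1.571, -0.023]
contact_force: [0.2, -2.1, 1.4]
finger_gap: 0.252
```

```bash
python3 - <<'E'
from h import *
go(np.array([.602,.0855,.079])-cy*.036)
cv2.imwrite("pics/s9.png",cv2.resize(get_image("scene")[140:380,150:470,::-1],None,fx=2.5,fy=2.5))
E
```

```text
t 15.5 pos [ 0.5983 -0.0074  0.0746] gap 0.2518596329424945 F [ 0.1947 -2.0949  1.401 ]
 shift [-0.0043  0.0569  0.0006] turn 0.07220008134608302 down [-0.0001  0.0029 -1.    ] cyT [0.0029 1.     0.0013]
```

View pics/s9.png

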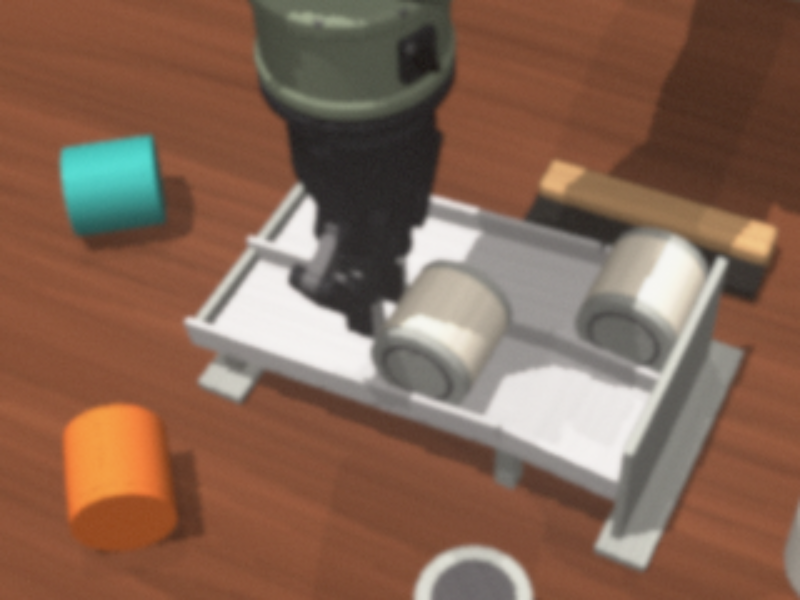

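The far tin is straight and about 50 mm from the crest. I'll finish the push over it.

Emit:
play_rows(plan=[[0.25, 0, 0.003, 0, 0], [0.25, -0.001, 0.006, 0, 0], [0.25, -0.001, 0.009, 0, 0], [0.25, -0.001, 0.012, 0, 0], [0.25, -0.002, 0.015, 0, 0], [0.25, -0.002, 0.018, 0, 0], [0.25, -0.002, 0.021, 0, 0], [0.25, -0.003, 0.024, 0, 0], [0.25, -0.003, 0.027, 0, 0], [0.25, -0.003, 0.03, 0, 0], [0.25, -0.004, 0.033, 0, 0], [0.25, -0.004, 0.036, 0, 0]])

```text
time: 16.55
ee_pos: [0.5995, 0.0297, 0.0788]
tcp_rot: [0.027, 1.571, -0.022]
contact_force: [0.4, -1.1, 2.2]
finger_gap: 0.249
```

Emit:
play_rows(plan=[[0.25, 0, 0.002, 0, 0], [0.25, 0, 0.004, 0, 0], [0.25, -0.001, 0.006, 0, 0], [0.25, -0.001, 0.008, 0, 0], [0.25, -0.001, 0.01, 0, 0], [0.25, -0.001, 0.012, 0, 0], [0.25, -0.001, 0.014, 0, 0], [0.25, -0.002, 0.016, 0, 0], [0.25, -0.002, 0.018, 0, 0], [0.25, -0.002, 0.02, 0, 0], [0.25, -0.002, 0.022, 0, 0], [0.25, -0.002, 0.024, 0, 0]])

```text
time: 17.55
ee_pos: [0.6003, 0.054, 0.0808]
tcp_rot: [0.027, 1.571, -0.022]
contact_force: [0.8, -0.7, 0.4]
finger_gap: 0.25
```

Emit:
play_rows(plan=[[0.25, 0, 0.002, 0, 0], [0.25, 0, 0.004, 0, 0], [0.25, 0, 0.006, 0, 0], [0.25, 0, 0.008, 0, 0], [0.25, 0, 0.009, 0, 0], [0.25, 0, 0.009, 0, 0], [0.25, 0, 0.009, 0, 0], [0.25, 0, 0.009, 0, 0], [0.25, 0, 0.009, 0, 0], [0.25, 0, 0.009, 0, 0], [0.25, 0, 0.009, 0, 0], [0.25, 0, 0.009, 0, 0]])

```text
time: 18.55
ee_pos: [0.6006, 0.063, 0.0809]
tcp_rot: [0.027, 1.571, -0.022]
contact_force: [1.0, 0.1, 0.2]
finger_gap: 0.249
```

```bash
python3 - <<'E'
from h import *
go(np.array([.602,.0855,.079])-cy*.036)
cv2.imwrite("pics/s10.png",cv2.resize(get_image("scene")[140:380,150:470,::-1],None,fx=2.5,fy=2.5))
E
```

```text
t 18.55 pos [0.6006 0.063  0.0809] gap 0.24936538058576763 F [0.9662 0.0505 0.211 ]
 shift [ 0.0018 -0.0134  0.0007] turn 0.10388547541874203 down [-0.      0.0036 -1.    ] cyT [0.0036 1.     0.0018]
```

View pics/s10.png

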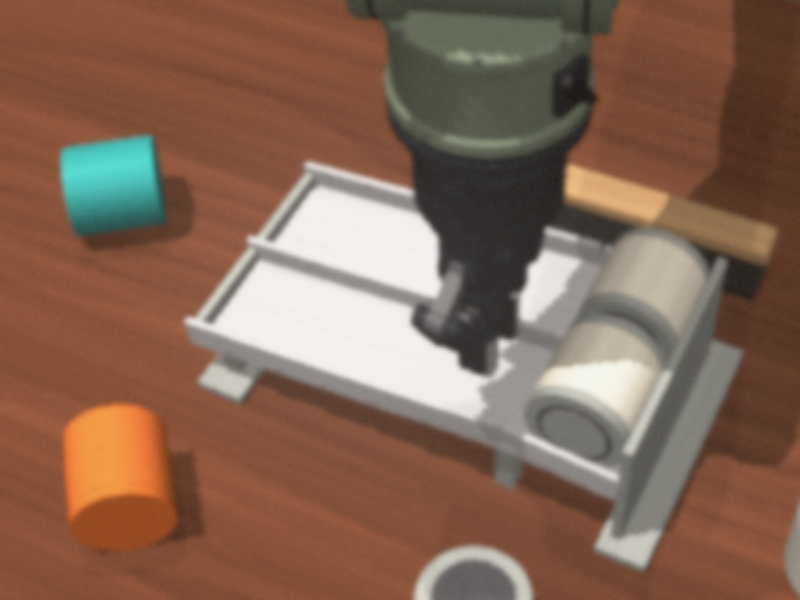

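Both tins lie at the back stop and the fingers are free. I'll lift and back away before checking from above.

Emit:
play_rows(plan=[[0.25, -0.02, -0.003, 0, 0], [0.25, -0.045, -0.006, 0, 0], [0.25, -0.07, -0.01, 0, 0], [0.25, -0.095, -0.03, 0, 0], [0.25, -0.11, -0.055, 0, 0], [0.25, -0.12, -0.085, 0, 0], [0.25, -0.12, -0.115, 0, 0], [0.25, -0.12, -0.145, 0, 0], [0.25, -0.12, -0.175, 0, 0], [0.25, -0.12, -0.2, 0, 0], [0.25, -0.12, -0.21, 0, 0], [0.25, -0.12, -0.21, 0, 0]])

```text
time: 19.6
ee_pos: [0.5935, -0.1501, 0.2]
tcp_rot: [0.029, 1.571, -0.025]
contact_force: [-0.0, 0.1, -0.9]
finger_gap: 0.253
```

Emit:
play_rows(plan=[[0.25, 0, -0.03, 0, 0], [0.25, 0, -0.06, 0, 0], [0.25, 0, -0.09, 0, 0], [0.25, 0, -0.11, 0, 0], [0.25, 0, -0.12, 0, 0], [0.25, 0, -0.12, 0, 0], [0.25, 0, -0.12, 0, 0], [0.25, 0, -0.12, 0, 0], [0.25, 0, -0.12, 0, 0]])

```text
time: 20.35
ee_pos: [0.5899, -0.2682, 0.1998]
tcp_rot: [0.028, 1.571, -0.023]
contact_force: [0.4, -0.3, 0.1]
finger_gap: 0.251
```

```bash
python3 - <<'E'
from h import *
a=get_image("top");o=bot.get_obs();print(o["time"],o["contact_force"])
cv2.imwrite("pics/t11.png",cv2.resize(a[110:350,140:500,::-1],None,fx=2.2,fy=2.2))
print("rest expected px", proj("top",[np.r_[.5655,.0886,.082]+cy*.04+s*.036*cx for s in(-1,1)]))
b=cv2.imread("pics/top0.png")
for n,r in dict(spare=(125,170,255,300),jar=(190,240,160,210),squeegee=(295,335,230,330)).items():
    y0,y1,x0,x1=r; print(n,np.abs(a[y0:y1,x0:x1,::-1].astype(int)-b[y0:y1,x0:x1]).mean())
E
```

```text
20.4 [-0.018  -0.7628 -0.2114]
rest expected px [[263.0337 253.0449]
 [265.6154 212.7891]]
spare 1.9738271604938271
jar 2.220266666666667
squeegee 2.1513333333333335
```

View pics/t11.png

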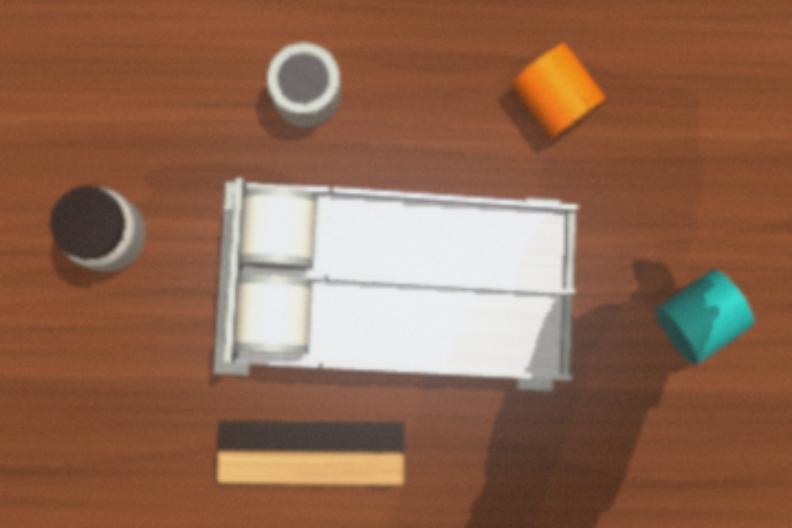

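The top view shows the tins centred at about (278,228) and (273,314) in the crop. In full-frame pixels that is (266,214) and (264,253), within about 2 px of the expected rest points. Nothing else has moved, so I'll hand in.

```bash
python3 -c "
from plant import bot
print(bot.job_done())"
```

```text
the job is handed in; nothing more can be done
None
```

Both tins are over the crest and resting in the dip against the back stop. I pushed the near tin first, then the far one, with the fingertips part open. The push speed was about 24–36 mm/s, and the measured forces were about 2 N.

The last top view, with the arm clear at 20.4 s, shows both tins within about 2 px of their expected rest points. The spare tin, jar and squeegee match the first image apart from noise, and the orange and turquoise look-alikes show no visible movement. No check failed. The scene and top camera measurements differed by about 3–8 mm, but the pushes did not depend on that.

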